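Stand a taper-shank collet chuck upright in the tilting assembly fixture

ROBOT

A 6-joint arm with a two-finger parallel gripper is mounted at the origin on a cart in front of the work surface, level with it; the furniture and walls round the work are solid. World frame = base frame: x ahead of the robot, y to its left, z up, the work surface at z = 0. Lengths are in m, angles in degrees, forces in N, time in s.
With the tool pointing down it reaches from about 0.3 to 0.75 m from the base axis. Payload 8.5 kg.
Tool frame: the origin (TCP) lies midway between the tips of the shut fingers; the grasp point (between the pads) lies 19 mm behind it (env.pinch_z is the z of the grasp point in the tool frame, in m); z points along the fingers, y is the line along which they close (so a half turn about z gives the same grasp; the last joint's range is limited). The gripper opens to 85 mm and grips with 20 to 120 N. Pads are 22 mm wide; open, the fingers measure 114 mm over their backs; the gripper's body (76 mm by 85 mm) begins 54 mm behind the grasp point. The pads swing forward as they close: fully open they stand 13 mm farther back than shut.
Start: joints at [-86.19, 21.807, 74.336, -0, 83.858, -12.336], TCP at [0.153, -0.528, 0.231] pointing down, gripper open.
Joint ranges: [-178.18, 178.18], [-50.72, 133.34], [12.68, 142.11], [-81.47, 261.47], [9.98, 163.14], [-165.26, 165.26]. Speed limits (degrees/s): [136.94, 136.94, 180, 180, 180, 180].

INTERFACE

Orientations are given as a 3x3 rotation matrix whose columns are the frame's x, y, z axes.
In Python, from rig import env gives the robot as it stands.
- The arm moves only by the tool arm_command, never from a script. Its argument "deltas" is a list of rows, each an object of numbers: "rx", "ry", "rz": the turn, a rotation vector about the tool's x, y, z in rad; "dx", "dy", "dz": the shift along the tool's x, y, z in m; "fingers": the finger opening in m, from 0 to 0.0854. In form: [{"rx": .., "ry": .., "rz": .., "dx": .., "dy": .., "dz": .., "fingers": ..}, ...]. A call has 1 to 12 rows; each row shifts and turns the commanded pose from where the row before left it, along the tool's axes as they then stand; what a row does not reach is not made up. A row lasts 1/10 s, in which the tool goes at most 50 mm and 8.59 degrees, less where a joint would pass 70% of its speed; a pose out of reach is approached as far as the arm can. A call is refused whole if a number of a shift passes 0.05 or a number of a turn 0.15, either way. A call with a gripper value outside its range is refused whole. The fingers move at their own pace and stop on an object; "squeeze" is the grip in N (left out, the last holds). Time passes only in rows, so rows that do not move let the fingers close. It gives the time, the measured TCP pose, the force, the opening and the grip force at its end, in the units of the state.
- env.observe(): the state, without advancing time (a new reading comes with each control period).
- env.get_image(name): name is "scene" or "top" or "wrist"; returns a dict with "color" (480x640x3 uint8, blue, green, red), "camera_matrix" (3x3 intrinsics, pixels), "k1" (the pictures are not rectified: a ray, as slopes to the right and down, at radius r is drawn at 1 + k1 r^2 times it, then the intrinsics apply), "eye" and "orientation" of the camera in the world. Camera axes: x right, y up, looking along -z (the intrinsics and any distortion apply to the point x, -y, -z); pixel columns grow to the right and rows downward; lengths in m; the calibration is good to about 2 mm. A picture is of the moment at which its call begins. There is no depth.
- env.close_job(): hands the job in; it is judged then, once.
Trained networks look in a picture, given as the dict that the camera call returned (one of the last four; its "shot" number tells which), for a name from the list of things; names that differ only in an ending like _2 or _b are one class to them, and where a whole thing is asked for, a point or a joint stands for the part that bears it (a point fixed in the world has none). Each returns a list of dicts, best first, with "p" (0 to 1); they miss things now and then, are a little off and sometimes report something else, mostly with a low value. They report only what shows in the picture. A call takes as long as a camera call. They do not tell look-alikes from the thing itself.
- env.look_for(query, picture): "box" ([left, top, right, bottom] in pixels, round what is visible of it).
- env.tip_of(query, picture): "location" ([column, row] in pixels: a listed point, or the origin of a listed thing).
The state is a dict: "time_s": time; "q": joint angles; "qvel": joint speeds; "joint_efforts": joint torques, N m; "position": TCP position; "tool_rot": TCP orientation; "ft_force": force on the tool from outside, world axes, zero at the start; "wrist_torque": the same for the moment, N m; "grip_width": finger opening in m; "gripper_force": force on a finger pad.
Only numpy, scipy, OpenCV 4.12 (cv2) and the standard library are available. Lean on these libraries where they do the work, as an engineer would, in place of code of your own. Each camera call takes 0.05 s, during which the arm holds its last target. There are 200 camera calls.

TASK

Get the collet chuck ready for a cutter to be fitted: swing the blue tilting fixture fully down so its guide rods lie level, lay the chuck on the rods and push its taper fully home in the socket, and only then swing the fixture fully up so that the chuck stands upright, nose up, in its taper. Do not knock over or shift the other things on the bench.

Things in the scene. Friction and masses are not known exactly. Their poses are not given: they have to be found in the camera images.
- chuck: Loose steel collet chuck, 142 mm long, 0.6 kg, lying level on the bench at the left, any way round; can roll. Origin on its axis at the thick end of its taper; own x axis runs to the nose. Along x: pull stud 13 mm diameter, -66 to -48 mm; taper 17.6 to 31.6 mm, -48 to 0; flange 46 mm, 2 to 24; waist 36 mm, 24 to 50; dark nut 46 mm, 50 to 76. Centre of mass at +21 mm
- chuck_nose (a point): Centre of the flat end face (46 mm, rim bevelled to 38 mm, small bore) of the chuck's nut: on its axis, 76 mm from its origin
- fixture: Blue bed of the tilting fixture, fixed to the bench. Origin on the bench under the swing axis; x along the bed, the way the guide rods point when down; y towards the lever's side; z up. Bed 12 mm thick, x -93 to 173, y -55 to 55 mm. Two cheeks carry the swing axis: y 36 to 46 and -46 to -36, x -30 to 30 mm, 104 mm high
- swing_axis (a point): Middle of the level swing axis, which runs along the fixture's y, 80 mm above the bench; the socket's axis crosses it here
- swing (a joint): Angle of the swinging head: 0 = rods and socket level (fully down, on a stop), 1.571 = socket facing straight up (fully up, on a stop). Stiff friction hinge (0.5 N m): it stays where it is left. Moving it by the lever's grip takes up to about 12 N
- socket_mouth (a point): Centre of the tapered socket's mouth on the swinging head, 20 mm from the swing axis, in a collar 68 mm in diameter. Its x axis points out of the socket along the socket's axis (along the fixture's x when down, straight up when up). The socket matches the chuck's taper and is open behind for the stud; with the taper home the chuck's origin is within 2 mm of this point
- rods_end (a point): Far end of the two guide rods, midway between them, 158 mm from the mouth. Rods 10 mm diameter, parallel to the socket's axis, at 16 mm either side of it and 23 mm below it (head level); a tie bar 48 mm wide, top 18 mm below the axis, joins their ends. A chuck laid on them rests by flange and nut right on the socket's axis, 80 mm above the bench, free to slide (a push of up to 15 N)
- lever_grip (a point): Middle of the red crank grip (round, 22 mm diameter, 50 mm long, along the fixture's y) on the hand lever of the swinging head: 115 mm from the swing axis, at fixture y = +96 mm; the lever's bar, 11 mm thick, is at y = 59 mm. Rods down: lever near upright, 5 degrees towards the rods, grip 195 mm above the bench. Head up: it points back, away from the rods, grip 90 mm up
- blue_can: Bystander: blue spray can standing on the bench near the chuck, 50 mm diameter, 165 mm tall, origin at the centre of its foot
- small_box: Bystander: white terminal box lying near the chuck, 43 x 75 x 32 mm (long side along its y), origin at the centre of its underside
- tall_spray: Bystander: black spray can standing behind the fixture, 56 mm diameter, 212 mm tall, origin at the centre of its foot
- square_tin: Bystander: flat yellowish square tin lying in front of the fixture, 89 x 89 x 26 mm, origin at the centre of its underside
Things that resemble listed ones, but are neither listed nor needed, are in the scene too. Leave any red look-alike of the chuck alone.

How it is judged (in metres and radians):
On the way, in this order (a step that is already met when the one before it is completed fails the run):
1. the fixture is swung fully down: rods level within 3 degrees (value of joint swing below 0.05 rad), for 0.2 s.
2. with the fixture still down (within 6 degrees of level) the chuck's taper is home in the socket: its gauge line within 4 mm of the mouth and its axis within 3 degrees of the socket's (value of joint swing below 0.105 rad and distance between chuck and socket_mouth below 0.004 m and angle between the x axis of chuck and the x axis of socket_mouth, either way round below 0.052 rad), for 0.2 s.
At the end, for the whole second after the job is handed in: The head is fully up (joint swing above 1.50), the chuck stands at rest in the socket with its gauge line within 4 mm of the socket mouth, its axis within 3 degrees of the socket's and its nose up, within 7 degrees of vertical (value of joint swing above 1.5 rad and distance between chuck and socket_mouth below 0.004 m and angle between the x axis of chuck and the x axis of socket_mouth, either way round below 0.052 rad and angle between chuck's own x axis and vertical below 0.12 rad and linear speed of chuck below 0.02 m/s); the robot touches nothing.
It fails at once if a bystander is shifted by more than 30 mm (distance of any of blue_can, small_box, tall_spray, square_tin from where it was at the start of the episode above 0.03 m).
It fails at once if a can is knocked over (tilted more than 30 degrees) (angle between any of blue_can, tall_spray's own z axis and vertical above 0.52 rad).
It also fails if it takes over 72 s, if anything falls off the work surface, if the arm or the gripper's body presses on something with over 40 N, if the wrist force passes 120 N, or if a joint passes its speed limit or range.

## Working session

There is one attempt and no reset: what is moved stays moved. The work goes in short steps, Python scripts to look and compute and a tool call to move; the robot and the scene stay as the last step left them, time stands still between calls to the robot, and variables do not carry over. Pictures are saved under pics/ and viewed, at most 10 in all, crops included, and the job is handed in when it is done.

Besides the shell and the picture viewer there is one more tool, called after "Request:" as name([rows], argument=value, ...), one row to a line, values as JSON. arm_command: Moves the arm, as the interface text tells. Its arguments: {"type":"object","properties":{"deltas":{"type":"array"},"squeeze":{"type":"number"}},"required":["deltas"]}

```bash
ls; mkdir -p pics; cat > h.py <<'E'
import numpy as np, cv2
from rig import env
def ray(pic,uv):
    K=np.array(pic["camera_matrix"]);k1=pic["k1"]
    d=np.array([(uv[0]-K[0,2])/K[0,0],(uv[1]-K[1,2])/K[1,1]])
    s=d.copy()
    for _ in range(30): s=d/(1+k1*(s@s))
    v=np.array(pic["orientation"])@np.array([s[0],-s[1],-1.0])
    return np.array(pic["eye"]),v/np.linalg.norm(v)
def proj(pic,P):
    K=np.array(pic["camera_matrix"]);c=np.array(pic["orientation"]).T@(np.array(P)-np.array(pic["eye"]))
    s=np.array([c[0],-c[1]])/-c[2]; s=s*(1+pic["k1"]*(s@s))
    return np.array([K[0,0]*s[0]+K[0,2],K[1,1]*s[1]+K[1,2]])
def tri(obs):
    A=np.zeros((3,3));b=np.zeros(3);L=[]
    for pic,uv in obs:
        e,v=ray(pic,uv);M=np.eye(3)-np.outer(v,v);A+=M;b+=M@e;L.append((M,e))
    X=np.linalg.solve(A,b)
    return X,[round(1000*float(np.linalg.norm(M@(X-e))),1) for M,e in L]
def atz(pic,uv,z):
    e,v=ray(pic,uv);return e+v*(z-e[2])/v[2]
E
python3 - <<'E'
from h import *
P={n:env.get_image(n) for n in("scene","top")}
for n,p in P.items():
    cv2.imwrite(f"pics/{n}1.png",p["color"]);print(n,np.round(p["eye"],3),p["k1"])
    for q in "chuck fixture blue_can small_box tall_spray square_tin".split():
        print(q,[(np.round(d["box"]).astype(int).tolist(),round(d["p"],2)) for d in env.look_for(q,p)[:4]])
    for q in "chuck chuck_nose swing_axis socket_mouth rods_end lever_grip fixture".split():
        print(q,[(np.round(d["location"],1).tolist(),round(d["p"],2)) for d in env.tip_of(q,p)[:4]])
E
```

```text
pics
scene [-0.055  0.696  0.751] 0.005257643946249592
chuck [([239, 300, 279, 354], 0.95), ([288, 349, 350, 403], 0.74)]
fixture [([348, 176, 461, 282], 0.79)]
blue_can [([378, 177, 460, 228], 0.27)]
small_box [([182, 327, 224, 366], 0.84)]
tall_spray [([313, 164, 336, 246], 0.87), ([182, 329, 221, 364], 0.46), ([379, 176, 460, 228], 0.42)]
square_tin [([431, 232, 464, 261], 0.96)]
chuck [([317.0, 381.5], 0.84), ([266.7, 320.4], 0.63)]
chuck_nose [([251.4, 346.2], 0.81), ([344.9, 357.0], 0.64)]
swing_axis [([398.9, 216.5], 0.95)]
socket_mouth [([398.6, 210.4], 0.79)]
rods_end [([386.9, 181.9], 0.93)]
lever_grip [([450.9, 181.3], 0.82)]
fixture [([396.0, 238.0], 0.95), ([324.8, 241.8], 0.69)]
top [0.383 0.117 1.13 ] -0.09651590987238357
chuck [([231, 227, 289, 262], 0.68)]
fixture [([374, 206, 530, 274], 0.64), ([449, 259, 502, 313], 0.64)]
blue_can [([279, 250, 303, 280], 0.9), ([423, 208, 530, 264], 0.43)]
small_box [([198, 206, 223, 239], 0.89)]
tall_spray [([371, 146, 415, 190], 0.94), ([374, 205, 532, 275], 0.6)]
square_tin [([449, 259, 502, 310], 0.77)]
chuck [([261.7, 242.5], 0.75), ([244.4, 316.2], 0.64)]
chuck_nose [([279.6, 318.3], 0.96), ([234.5, 252.8], 0.57)]
swing_axis [([457.7, 228.2], 0.64)]
socket_mouth [([454.9, 225.9], 0.72)]
rods_end [([431.1, 232.6], 0.74)]
lever_grip [([522.5, 254.1], 0.65)]
fixture [([446.7, 235.8], 0.96), ([456.7, 228.5], 0.43)]
```

View pics/scene1.png

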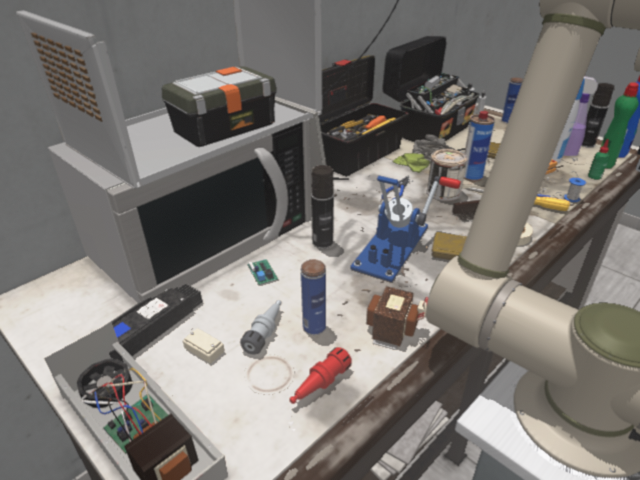

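View pics/top1.png

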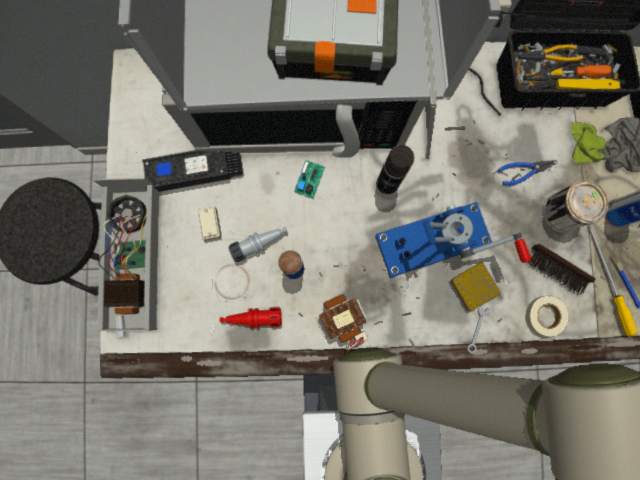

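```bash
python3 - <<'E'
from h import *
s=env.get_image("scene");t=env.get_image("top")
for n,a,b in [("chuckA_red?",(317,381.5),(244.4,316.2)),("noseA",(344.9,357),(279.6,318.3)),("chuckB",(266.7,320.4),(261.7,242.5)),("noseB",(251.4,346.2),(234.5,252.8)),("axis",(398.9,216.5),(457.7,228.2)),("mouth",(398.6,210.4),(454.9,225.9)),("rods",(386.9,181.9),(431.1,232.6)),("grip",(450.9,181.3),(522.5,254.1)),("fix",(396,238),(446.7,235.8))]:
    X,r=tri([(s,a),(t,b)]);print(n,X.round(3),r)
w=env.get_image("top")
for n,uv,z in [("can",(291,265),.1),("box",(210,222),.03),("tall",(393,168),.1),("tin",(475,286),.026)]:print(n,atz(t,uv,z).round(3))
print(env.pinch_z)
E
```

```text
chuckA_red? [0.373 0.284 0.021] [6.2, 6.2]
noseA [0.37  0.206 0.025] [1.5, 1.5]
chuckB [0.548 0.246 0.028] [0.4, 0.4]
noseB [0.525 0.309 0.019] [2.2, 2.2]
axis [ 0.562 -0.208  0.068] [1.7, 1.7]
mouth [ 0.561 -0.196  0.092] [4.8, 4.8]
rods [ 0.531 -0.107  0.218] [0.9, 0.9]
grip [ 0.491 -0.317  0.152] [0.7, 0.7]
fix [ 0.555 -0.196  0.01 ] [0.5, 0.5]
can [0.486 0.174 0.1  ]
box [0.6   0.367 0.03 ]
tall [ 0.699 -0.059  0.1  ]
tin [ 0.432 -0.252  0.026]
-0.0187
```

The scene view shows the silver chuck with its dark nut at about (260,328), nut at (251,346). The red look-alike is at (320,378), and the fixture is half up at (398,215) with its red grip at (450,182). In the top view the silver chuck is at (258,245), nut at (235,252), the red one at (252,318) and the grip at (522,250).

Candidates in the scene view: silver chuck (260,328), red one (320,378). I choose the silver one. Next I go over the fixture for close views.

```bash
cat >> h.py <<'E'
from scipy.spatial.transform import Rotation as Ro
from scipy.optimize import least_squares
def st(): return env.observe()
def goal(p,xdir=None,R=None,frm=None):
    """tool pointing down with tool y along closing dir `xdir` (world xy), nearest half turn; prints delta in tool axes and rotvec"""
    o=st(); R0=np.array(o["tool_rot"]);p0=np.array(o["position"])
    if xdir is not None:
        y=np.array([xdir[0],xdir[1],0.]);y/=np.linalg.norm(y);z=np.array([0,0,-1.]);
        c=[np.column_stack([np.cross(s*y,z),s*y,z]) for s in(1,-1)]
        R=min(c,key=lambda Q:np.linalg.norm(Ro.from_matrix(R0.T@Q).as_rotvec()))
    rv=Ro.from_matrix(R0.T@R).as_rotvec()
    print("shift in tool axes now",(R0.T@(np.array(p)-p0)).round(4),"| after turn",(R.T@(np.array(p)-p0)).round(4),"| rotvec",rv.round(4))
E
python3 - <<'E'
from h import *
o=st();print(np.array(o["tool_rot"]).round(4).tolist(),o["ft_force"],o["time_s"])
goal([.50,-.27,.33],[-.33,.94])
w=env.get_image("wrist");print(np.array(w["eye"]).round(3),(np.array(o["tool_rot"]).T@(np.array(w["eye"])-o["position"])).round(3),(np.array(o["tool_rot"]).T@np.array(w["orientation"])).round(2).tolist())
E
```

```text
[[0.9606, 0.2781, -0.0], [0.2781, -0.9606, 0.0], [0.0, -0.0, -1.0]] [-0.14269334 -0.44623095  0.28416741] 1.55
shift in tool axes now [ 0.4052 -0.1516 -0.0987] | after turn [ 0.413  -0.1287 -0.0987] | rotvec [-0.     -0.     -0.0558]
[ 0.223 -0.508  0.374] [ 0.073  0.    -0.143] [[0.0, 0.96, 0.29], [1.0, -0.0, 0.0], [0.0, 0.29, -0.96]]
```

Request:
arm_command([
  {"dz": -0.035, "dx": 0.01, "rz": -0.056},
  {"dz": -0.035, "dx": 0.03, "dy": -0.01},
  {"dz": -0.03, "dx": 0.035, "dy": -0.015},
  {"dx": 0.035, "dy": -0.015},
  {"dx": 0.035, "dy": -0.015},
  {"dx": 0.035, "dy": -0.015},
  {"dx": 0.035, "dy": -0.015},
  {"dx": 0.035, "dy": -0.015},
  {"dx": 0.035, "dy": -0.015},
  {"dx": 0.035, "dy": -0.015},
  {"dx": 0.02, "dy": -0.01},
  {},
])

```text
invalid input
```

```bash
cat > fit.py <<'E'
from h import *
def model(q,name):
    x,y,yaw,a=q[:4]
    ex=np.array([np.cos(yaw),np.sin(yaw),0]);ey=np.array([-ex[1],ex[0],0]);ez=np.array([0,0,1.])
    A=np.array([x,y,.08]);s=ex*np.cos(a)+ez*np.sin(a);n=-ex*np.sin(a)+ez*np.cos(a)
    b=np.radians(95-5-5)+a # placeholder
    l=np.radians(85)+a
    return {"fixture":A-.08*ez,"swing_axis":A,"socket_mouth":A+.02*s,"rods_end":A+.178*s-.023*n,"lever_grip":A+.115*(ex*np.cos(l)+ez*np.sin(l))+.096*ey}[name]
def fit(obs,q0):
    f=lambda q:np.concatenate([w*(proj(p,model(q,n))-uv) for p,n,uv,w in obs])
    r=least_squares(f,q0,loss="soft_l1",f_scale=2.0)
    return r.x,[(n,(proj(p,model(r.x,n))-uv).round(1).tolist()) for p,n,uv,w in obs]
E
python3 - <<'E'
from fit import *
o=st();print(o["position"],o["time_s"])
w=env.get_image("wrist");cv2.imwrite("pics/w1.png",w["color"])
s=env.get_image("scene");t=env.get_image("top")
B={"s":[(398.9,216.5),(398.6,210.4),(386.9,181.9),(450.9,181.3),(396,238)],"t":[(457.7,228.2),(454.9,225.9),(431.1,232.6),(522.5,254.1),(446.7,235.8)]}
N=["swing_axis","socket_mouth","rods_end","lever_grip","fixture"]
obs=[(s,n,np.array(u),1) for n,u in zip(N,B["s"])]+[(t,n,np.array(u),1) for n,u in zip(N[:4],B["t"])]
q0=[.56,-.2,np.radians(109),.9]
print(fit(obs,q0)[0])
for n in N:
    for d in env.tip_of(n,w)[:2]:
        print(n,np.round(d["location"],1),round(d["p"],2))
        
    d=env.tip_of(n,w)
    if d and d[0]["p"]>.5: obs.append((w,n,np.array(d[0]["location"]),1))
x,r=fit(obs,q0);print(x.round(4),np.degrees(x[2:4]));[print(i) for i in r]
print(model(x,"lever_grip"),proj(w,model(x,"lever_grip")))
E
```

```text
[ 0.15292957 -0.52829686  0.23130939] 1.6
[ 0.5593422  -0.20396463  1.85462667  1.06240576]
[ 0.5593 -0.204   1.8546  1.0624] [106.26228055  60.87136632]
('swing_axis', [-0.3, -3.1])
('socket_mouth', [-0.8, -1.2])
('rods_end', [-0.2, -1.5])
('lever_grip', [-0.1, 1.7])
('fixture', [-0.0, 1.4])
('swing_axis', [0.5, 0.9])
('socket_mouth', [1.5, 3.2])
('rods_end', [-2.2, 0.1])
('lever_grip', [0.3, -1.3])
[ 0.493841   -0.32223392  0.14452107] [ 197.77808581 -204.4642039 ]
```

View pics/w1.png

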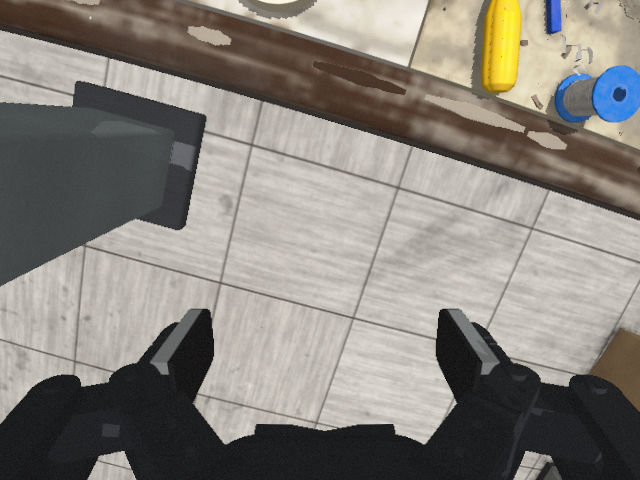

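The move was refused, so this wrist picture shows only the floor and bench edge. The empty row is probably the cause; I'll write the rows in full.

Request:
arm_command([
  {"rx": 0, "ry": 0, "rz": -0.1, "dx": 0.01, "dy": 0, "dz": -0.035, "fingers": 0.085},
  {"rx": 0, "ry": 0, "rz": 0, "dx": 0.03, "dy": -0.01, "dz": -0.035, "fingers": 0.085},
  {"rx": 0, "ry": 0, "rz": 0, "dx": 0.035, "dy": -0.01, "dz": -0.03, "fingers": 0.085},
  {"rx": 0, "ry": 0, "rz": 0, "dx": 0.04, "dy": -0.01, "dz": 0, "fingers": 0.085},
  {"rx": 0, "ry": 0, "rz": 0, "dx": 0.04, "dy": -0.01, "dz": 0, "fingers": 0.085},
  {"rx": 0, "ry": 0, "rz": 0, "dx": 0.04, "dy": -0.01, "dz": 0, "fingers": 0.085},
  {"rx": 0, "ry": 0, "rz": 0, "dx": 0.04, "dy": -0.01, "dz": 0, "fingers": 0.085},
  {"rx": 0, "ry": 0, "rz": 0, "dx": 0.04, "dy": -0.01, "dz": 0, "fingers": 0.085},
  {"rx": 0, "ry": 0, "rz": 0, "dx": 0.03, "dy": -0.01, "dz": 0, "fingers": 0.085},
  {"rx": 0, "ry": 0, "rz": 0, "dx": 0, "dy": 0, "dz": 0, "fingers": 0.085},
])

```text
time_s: 3.25
position: [0.4087, -0.339, 0.3314]
tool_rot: [[0.926, 0.377, 0.001], [0.377, -0.926, 0.0], [0.001, -0.0, -1.0]]
ft_force: [-1.5, 0.7, -0.7]
grip_width: 0.0849
gripper_force: 0.0
```

```bash
cat > meas.py <<'E'
from fit import *
w=env.get_image("wrist");cv2.imwrite("pics/w2.png",w["color"])
s=env.get_image("scene");t=env.get_image("top")
B={"s":[(398.9,216.5),(398.6,210.4),(386.9,181.9),(450.9,181.3),(396,238)],"t":[(457.7,228.2),(454.9,225.9),(431.1,232.6),(522.5,254.1),(446.7,235.8)]}
N=["swing_axis","socket_mouth","rods_end","lever_grip","fixture"]
obs=[(s,n,np.array(u),1) for n,u in zip(N,B["s"])]+[(t,n,np.array(u),1) for n,u in zip(N[:4],B["t"])]
q0=[.56,-.2,1.85,1.06]
for n in N:
    d=env.tip_of(n,w)
    if d: print(n,[(np.round(i["location"],1),round(i["p"],2)) for i in d[:2]])
    if d and d[0]["p"]>.5: obs.append((w,n,np.array(d[0]["location"]),.5))
x,r=fit(obs,q0);print(x.round(4),np.degrees(x[2:4]));[print(i) for i in r]
g=model(x,"lever_grip");print(g,proj(w,g))
goal(g,[np.cos(x[2]),np.sin(x[2])])
E
python3 meas.py
```

```text
rods_end [(array([348.2, 112. ]), 0.21)]
lever_grip [(array([348.5, 114. ]), 0.71)]
fixture [(array([260.8,  20.8]), 0.78)]
[ 0.5592 -0.2038  1.8593  1.07  ] [106.53077037  61.30841385]
('swing_axis', [-0.3, -3.1])
('socket_mouth', [-0.7, -1.2])
('rods_end', [0.2, -1.9])
('lever_grip', [-0.2, 1.8])
('fixture', [-0.0, 1.4])
('swing_axis', [0.4, 1.0])
('socket_mouth', [1.5, 3.2])
('rods_end', [-1.6, 0.2])
('lever_grip', [0.5, -1.5])
('lever_grip', [-2.8, -1.4])
('fixture', [2.7, 0.6])
[ 0.49436666 -0.32284698  0.14379306] [345.68976954 112.5664214 ]
shift in tool axes now [0.0892 0.0151 0.1875] | after turn [0.0902 0.0068 0.1875] | rotvec [-0.      0.0001  0.0919]
```

View pics/w2.png

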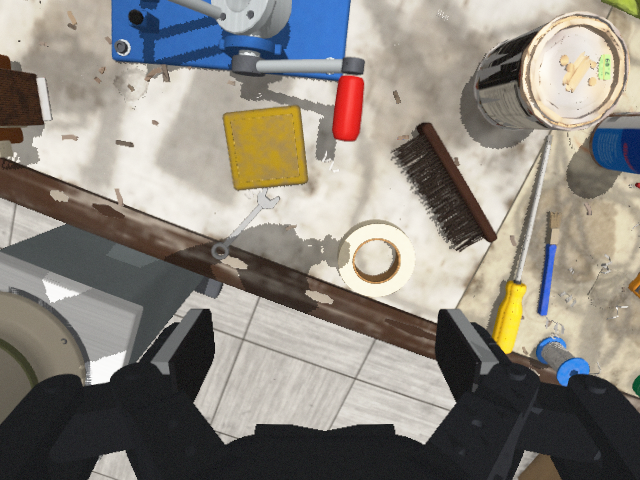

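The grip is at (348,110) in the wrist view and agrees with the fit. I'm going down over it.

Request:
arm_command([
  {"rx": 0, "ry": 0, "rz": 0.092, "dx": 0.03, "dy": 0.007, "dz": 0.01, "fingers": 0.085},
  {"rx": 0, "ry": 0, "rz": 0, "dx": 0.03, "dy": 0.001, "dz": 0.03, "fingers": 0.085},
  {"rx": 0, "ry": 0, "rz": 0, "dx": 0.026, "dy": 0, "dz": 0.03, "fingers": 0.085},
  {"rx": 0, "ry": 0, "rz": 0, "dx": 0, "dy": 0, "dz": 0.04, "fingers": 0.085},
  {"rx": 0, "ry": 0, "rz": 0, "dx": 0, "dy": 0, "dz": 0.04, "fingers": 0.085},
  {"rx": 0, "ry": 0, "rz": 0, "dx": 0, "dy": 0, "dz": 0.04, "fingers": 0.085},
  {"rx": 0, "ry": 0, "rz": 0, "dx": 0, "dy": 0, "dz": 0.013, "fingers": 0.085},
  {"rx": 0, "ry": 0, "rz": 0, "dx": 0, "dy": 0, "dz": 0, "fingers": 0.02},
  {"rx": 0, "ry": 0, "rz": 0, "dx": 0, "dy": 0, "dz": 0, "fingers": 0.01},
  {"rx": 0, "ry": 0, "rz": 0, "dx": 0, "dy": 0, "dz": 0, "fingers": 0.01},
  {"rx": 0, "ry": 0, "rz": 0, "dx": 0, "dy": 0, "dz": 0, "fingers": 0.01},
], squeeze=25)

```text
time_s: 4.75
position: [0.4912, -0.3221, 0.1296]
tool_rot: [[0.958, 0.286, 0.002], [0.286, -0.958, -0.002], [0.001, 0.002, -1.0]]
ft_force: [0.1, 0.6, 2.0]
grip_width: 0.0275
gripper_force: 2.2
```

Request:
arm_command([
  {"rx": 0, "ry": 0, "rz": 0, "dx": 0, "dy": 0, "dz": 0, "fingers": 0.01},
  {"rx": 0, "ry": 0, "rz": 0, "dx": 0, "dy": 0, "dz": 0, "fingers": 0.01},
  {"rx": 0, "ry": 0, "rz": 0, "dx": 0, "dy": -0.006, "dz": -0.0085, "fingers": 0.01},
  {"rx": 0, "ry": 0, "rz": 0, "dx": 0, "dy": -0.007, "dz": -0.0076, "fingers": 0.01},
  {"rx": 0, "ry": 0, "rz": 0, "dx": 0, "dy": -0.0073, "dz": -0.007, "fingers": 0.01},
  {"rx": 0, "ry": 0, "rz": 0, "dx": 0, "dy": -0.0078, "dz": -0.0061, "fingers": 0.01},
  {"rx": 0, "ry": 0, "rz": 0, "dx": 0, "dy": -0.0084, "dz": -0.0056, "fingers": 0.01},
  {"rx": 0, "ry": 0, "rz": 0, "dx": 0, "dy": -0.0088, "dz": -0.0048, "fingers": 0.01},
], squeeze=30)

```text
time_s: 5.55
position: [0.4802, -0.2843, 0.173]
tool_rot: [[0.959, 0.284, 0.01], [0.284, -0.959, -0.017], [0.005, 0.019, -1.0]]
ft_force: [-0.3, -18.5, 17.8]
grip_width: 0.0208
gripper_force: 29.4
```

Request:
arm_command([
  {"rx": 0, "ry": 0, "rz": 0, "dx": 0, "dy": -0.009, "dz": -0.0055, "fingers": 0.01},
  {"rx": 0, "ry": 0, "rz": 0, "dx": 0, "dy": -0.0095, "dz": -0.0046, "fingers": 0.01},
  {"rx": 0, "ry": 0, "rz": 0, "dx": 0, "dy": -0.0098, "dz": -0.0034, "fingers": 0.01},
  {"rx": 0, "ry": 0, "rz": 0, "dx": 0, "dy": -0.01, "dz": -0.0025, "fingers": 0.01},
  {"rx": 0, "ry": 0, "rz": 0, "dx": 0, "dy": -0.01, "dz": -0.0007, "fingers": 0.01},
])

```text
time_s: 6.05
position: [0.4659, -0.2347, 0.1879]
tool_rot: [[0.959, 0.285, 0.008], [0.285, -0.958, -0.009], [0.005, 0.011, -1.0]]
ft_force: [3.9, -7.9, 2.9]
grip_width: 0.0209
gripper_force: 30.4
```

Request:
arm_command([
  {"rx": 0, "ry": 0, "rz": 0, "dx": 0, "dy": -0.009, "dz": 0, "fingers": 0.01},
  {"rx": 0, "ry": 0, "rz": 0, "dx": 0, "dy": -0.006, "dz": 0.0005, "fingers": 0.01},
  {"rx": 0, "ry": 0, "rz": 0, "dx": 0, "dy": -0.004, "dz": 0.0005, "fingers": 0.01},
  {"rx": 0, "ry": 0, "rz": 0, "dx": 0, "dy": 0, "dz": 0, "fingers": 0.01},
])

```text
time_s: 6.45
position: [0.4626, -0.2231, 0.1874]
tool_rot: [[0.959, 0.284, 0.013], [0.284, -0.959, -0.023], [0.006, 0.026, -1.0]]
ft_force: [8.9, -40.1, -1.6]
grip_width: 0.0208
gripper_force: 31.5
```

At the stop, with 40 N against the push. I release, rise and head for the chuck.

Request:
arm_command([
  {"rx": 0, "ry": 0, "rz": 0, "dx": 0, "dy": 0.004, "dz": 0, "fingers": 0.01},
  {"rx": 0, "ry": 0, "rz": 0, "dx": 0, "dy": 0.003, "dz": 0, "fingers": 0.07},
  {"rx": 0, "ry": 0, "rz": 0, "dx": 0, "dy": 0, "dz": 0, "fingers": 0.085},
  {"rx": 0, "ry": 0, "rz": 0, "dx": 0, "dy": 0, "dz": 0, "fingers": 0.085},
  {"rx": 0, "ry": 0, "rz": 0, "dx": 0, "dy": 0, "dz": -0.025, "fingers": 0.085},
  {"rx": 0, "ry": 0, "rz": 0, "dx": 0, "dy": 0, "dz": -0.035, "fingers": 0.085},
  {"rx": 0, "ry": 0, "rz": 0, "dx": 0, "dy": 0, "dz": -0.04, "fingers": 0.085},
  {"rx": 0, "ry": 0, "rz": 0, "dx": 0, "dy": 0, "dz": -0.04, "fingers": 0.085},
])

```text
time_s: 7.25
position: [0.4603, -0.2196, 0.325]
tool_rot: [[0.958, 0.286, -0.001], [0.286, -0.958, 0.001], [-0.0, -0.001, -1.0]]
ft_force: [0.3, -0.4, 0.0]
grip_width: 0.085
gripper_force: 0.0
```

```bash
python3 - <<'E'
from fit import *
o=st();print(o["position"],o["ft_force"],o["grip_width"])
P={n:env.get_image(n) for n in("scene","top","wrist")}
N=["swing_axis","socket_mouth","rods_end","lever_grip","fixture"];obs=[]
for k,p in P.items():
    for n in N:
        d=env.tip_of(n,p)
        if d and d[0]["p"]>.5: obs.append((p,n,np.array(d[0]["location"]),.5 if k=="wrist" else 1))
x,r=fit(obs,[.56,-.2,1.857,0.05]);print(x.round(4),np.degrees(x[2:]).round(1))
for (p,n,u,w),i in zip(obs,r):print(p["shot"],u.round(0),i)
print(model(x,"lever_grip"))
E
```

```text
[ 0.46033459 -0.21958802  0.32501716] [ 0.34187005 -0.44269856  0.00694216] 0.08502102772992419
[ 0.5607 -0.2039  1.8739 -0.0153] [107.4  -0.9]
13 [401. 218.] ('swing_axis', [-3.1, -4.3])
13 [369. 259.] ('rods_end', [1.4, 0.3])
13 [440. 180.] ('lever_grip', [-0.1, 2.8])
13 [396. 238.] ('fixture', [0.1, 0.9])
14 [457. 227.] ('swing_axis', [1.0, 1.1])
14 [451. 231.] ('socket_mouth', [-0.7, -0.1])
14 [385. 258.] ('rods_end', [-1.7, -2.4])
14 [293. 269.] ('lever_grip', [193.3, -4.2])
14 [447. 233.] ('fixture', [1.3, 0.8])
15 [335.  99.] ('swing_axis', [-0.0, 1.9])
15 [315. 101.] ('socket_mouth', [-0.4, 0.2])
15 [164. 106.] ('rods_end', [0.1, 1.2])
15 [328. 226.] ('lever_grip', [-2.6, -0.4])
15 [334. 107.] ('fixture', [-0.5, -0.7])
[ 0.46553115 -0.22135833  0.19439513]
```

```bash
python3 - <<'E'
from h import *
o=st();print(np.round(o["q"],1))
R=np.array(o["tool_rot"]);a=np.radians(110)
for s in(1,-1):
    x=s*np.array([np.cos(a),np.sin(a),0]);z=np.array([0,0,-1.]);Q=np.column_stack([x,np.cross(z,x),z])
    goal(np.array([.525,.309,.30])*1-0.04*x if s>0 else np.array([.548,.246,.30])-.04*x,R=Q)
    print(x)
E
```

```text
[-38.9  14.9  69.5  -0.   95.6  34.5]
shift in tool axes now [ 0.2153 -0.4491  0.0236] | after turn [0.4355 0.2415 0.0236] | rotvec [-1.00e-04 -0.00e+00 -1.63e+00]
[-0.34202014  0.93969262  0.        ]
shift in tool axes now [ 0.2146 -0.462   0.0236] | after turn [-0.4485 -0.2415  0.0236] | rotvec [-0.0000e+00  1.0000e-04  1.5115e+00]
[ 0.34202014 -0.93969262 -0.        ]
```

Request:
arm_command([
  {"rx": 0, "ry": 0, "rz": -0.148, "dx": 0.019, "dy": -0.041, "dz": 0, "fingers": 0.085},
  {"rx": 0, "ry": 0, "rz": -0.148, "dx": 0.025, "dy": -0.037, "dz": 0, "fingers": 0.085},
  {"rx": 0, "ry": 0, "rz": -0.148, "dx": 0.03, "dy": -0.033, "dz": 0, "fingers": 0.085},
  {"rx": 0, "ry": 0, "rz": -0.148, "dx": 0.035, "dy": -0.028, "dz": 0, "fingers": 0.085},
  {"rx": 0, "ry": 0, "rz": -0.148, "dx": 0.039, "dy": -0.023, "dz": 0, "fingers": 0.085},
  {"rx": 0, "ry": 0, "rz": -0.148, "dx": 0.042, "dy": -0.017, "dz": 0, "fingers": 0.085},
  {"rx": 0, "ry": 0, "rz": -0.148, "dx": 0.044, "dy": -0.01, "dz": 0, "fingers": 0.085},
  {"rx": 0, "ry": 0, "rz": -0.148, "dx": 0.045, "dy": -0.004, "dz": 0, "fingers": 0.085},
  {"rx": 0, "ry": 0, "rz": -0.148, "dx": 0.045, "dy": 0.003, "dz": 0, "fingers": 0.085},
  {"rx": 0, "ry": 0, "rz": -0.148, "dx": 0.044, "dy": 0.009, "dz": 0, "fingers": 0.085},
  {"rx": 0, "ry": 0, "rz": -0.148, "dx": 0.042, "dy": 0.016, "dz": 0, "fingers": 0.085},
  {"rx": 0, "ry": 0, "rz": 0, "dx": 0, "dy": 0, "dz": 0.01, "fingers": 0.085},
])

```text
time_s: 9.35
position: [0.5385, 0.273, 0.3135]
tool_rot: [[-0.349, 0.937, 0.001], [0.937, 0.349, 0.001], [0.001, 0.002, -1.0]]
ft_force: [0.2, -1.0, -1.6]
grip_width: 0.0848
gripper_force: 0.0
```

```bash
cat > chk.py <<'E'
from h import *
o=st();print(o["position"],o["time_s"])
P={n:env.get_image(n) for n in("wrist","top","scene")}
cv2.imwrite("pics/w3.png",P["wrist"]["color"])
D={}
for n in("chuck","chuck_nose"):
    for k,p in P.items():
        D[n,k]=[(np.array(d["location"]),round(d["p"],2)) for d in env.tip_of(n,p)[:3]]
        print(n,k,[(u.round(1).tolist(),c) for u,c in D[n,k]])
def near(n,k,u):return min(D[n,k],key=lambda a:np.linalg.norm(a[0]-u))[0]
E0={"chuck":[.548,.246,.023],"chuck_nose":[.525,.309,.023]};X={}
for n in E0:
    ob=[(P[k],near(n,k,proj(P[k],E0[n]))) for k in P if D[n,k]]
    ob=[a for a in ob if np.linalg.norm(a[1]-proj(a[0],E0[n]))<40]
    X[n],r=tri(ob);print(n,X[n].round(4),r)
    if D[n,"wrist"]: print(" wrist at z.023",atz(*ob[0],.023).round(4))
d=X["chuck_nose"]-X["chuck"];print("len",np.linalg.norm(d),"yaw",np.degrees(np.arctan2(d[1],d[0])))
E
python3 chk.py
```

```text
[0.53847807 0.27302838 0.31352503] 9.35
chuck wrist [([187.4, 139.7], 0.81), ([328.4, 220.5], 0.6)]
chuck top [([257.5, 243.2], 0.73), ([473.1, 284.3], 0.31)]
chuck scene [([315.3, 378.6], 0.56), ([267.2, 325.0], 0.55)]
chuck_nose wrist [([167.9, 204.2], 0.71), ([325.3, 157.7], 0.67), ([406.7, 133.2], 0.48)]
chuck_nose top [([280.5, 313.6], 0.47)]
chuck_nose scene [([248.9, 343.0], 0.88), ([342.6, 358.1], 0.58)]
chuck [0.5482 0.2509 0.0216] [5.4, 5.3, 4.4]
 wrist at z.023 [0.5524 0.2478 0.023 ]
chuck_nose [0.5236 0.3134 0.0314] [0.5, 0.5]
 wrist at z.023 [0.5241 0.3133 0.023 ]
len 0.06787049846332019 yaw 111.50538364829421
```

View pics/w3.png

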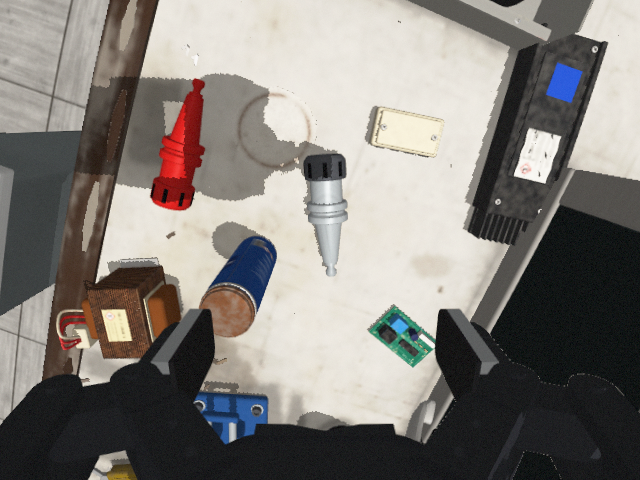

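The wrist view shows the silver chuck at (325,210), nut end at (325,157) and stud end at (331,275). The red one stands apart at (175,150), and the can is at (240,285). I fix the axis from the outline.

```bash
python3 - <<'E'
from h import *
p=env.get_image("wrist")
I=p["color"][140:290,280:370]
cv2.imwrite("pics/c1.png",cv2.resize(I,None,fx=4,fy=4,interpolation=cv2.INTER_CUBIC))
a=atz(p,(325,157),.023);b=atz(p,(331.5,276),.023)
d=a-b;L=np.linalg.norm(d);print(a.round(4),b.round(4),L,np.degrees(np.arctan2(d[1],d[0])))
d/=L;o=b+d*.066*L/.142;w=o+d*.037;print("origin",o,"waist",w)
goal([w[0],w[1],.10],[-d[1],d[0]])
for x,r in((-.066,0),(-.048,0),(0,0),(.024,0),(.05,0),(.076,0)): print(x,proj(p,o+d*x).round(1))
E
```

```text
[0.5239 0.3083 0.023 ] [0.5791 0.1784 0.023 ] 0.14113810279009362 113.01732217692557
origin [0.55341574 0.23880771 0.023     ] waist [0.53894839 0.27286202 0.023     ]
shift in tool axes now [0.0045 0.002  0.2141] | after turn [0.0044 0.0024 0.2141] | rotvec [ 0.0007  0.0001 -0.0559]
-0.066 [331.5 276.3]
-0.048 [330.8 262.3]
0 [328.6 223.3]
0.024 [327.5 202.9]
0.05 [326.3 180.1]
0.076 [325.  156.6]
```

View pics/c1.png

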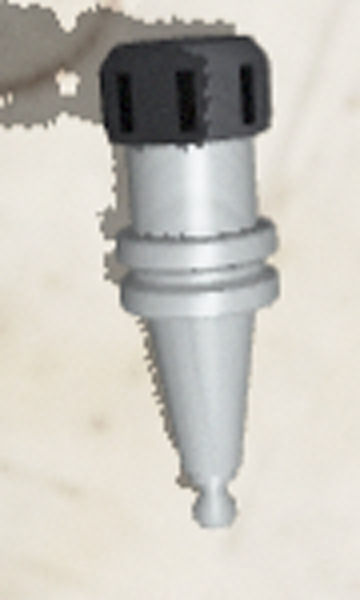

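```bash
python3 - <<'E'
from h import *
p=env.get_image("wrist")
ob=[(-.066,-.003,(333.6,271.3)),(.002,.023,(329.5,217.5)),(.05,.023,(326.7,176)),(.024,.02,(328.5,198)),(.076,.019,(326.3,149.5))]
def f(q):
    d=np.array([np.cos(q[2]),np.sin(q[2]),0])
    return np.concatenate([proj(p,np.array([q[0],q[1],.023])+d*x+np.array([0,0,h]))-np.array(u) for x,h,u in ob])
r=least_squares(f,[.553,.239,1.95]);print(r.x,np.degrees(r.x[2]),r.fun.round(1))
q=r.x;d=np.array([np.cos(q[2]),np.sin(q[2]),0]);w=np.array([q[0],q[1],.023])+d*.037;print("waist",w)
goal([w[0],w[1],.0105],[-d[1],d[0]])
print(st()["time_s"])
E
```

```text
[0.55178328 0.24715994 1.98169281] 113.54263431848963 [-0.5 -2.3  0.5  1.6  0.5 -0.9  0.2  0.8 -0.7  0.4]
waist [0.53700432 0.28108017 0.023     ]
shift in tool axes now [0.0128 0.0029 0.3035] | after turn [0.0125 0.0039 0.3035] | rotvec [ 0.0005  0.0001 -0.0648]
9.9
```

Request:
arm_command([
  {"rx": 0, "ry": 0, "rz": -0.065, "dx": 0.012, "dy": 0.004, "dz": 0.03, "fingers": 0.085},
  {"rx": 0, "ry": 0, "rz": 0, "dx": 0, "dy": 0, "dz": 0.045, "fingers": 0.085},
  {"rx": 0, "ry": 0, "rz": 0, "dx": 0, "dy": 0, "dz": 0.045, "fingers": 0.085},
  {"rx": 0, "ry": 0, "rz": 0, "dx": 0, "dy": 0, "dz": 0.045, "fingers": 0.085},
  {"rx": 0, "ry": 0, "rz": 0, "dx": 0, "dy": 0, "dz": 0.045, "fingers": 0.085},
  {"rx": 0, "ry": 0, "rz": 0, "dx": 0, "dy": 0, "dz": 0.04, "fingers": 0.085},
  {"rx": 0, "ry": 0, "rz": 0, "dx": 0, "dy": 0, "dz": 0.03, "fingers": 0.085},
  {"rx": 0, "ry": 0, "rz": 0, "dx": 0, "dy": 0, "dz": 0.023, "fingers": 0.085},
  {"rx": 0, "ry": 0, "rz": 0, "dx": 0, "dy": 0, "dz": 0, "fingers": 0.085},
])

```text
time_s: 10.8
position: [0.5366, 0.2805, 0.0079]
tool_rot: [[-0.4, 0.916, -0.005], [0.917, 0.4, -0.002], [0.001, -0.006, -1.0]]
ft_force: [-1.0, 0.9, 0.6]
grip_width: 0.0854
gripper_force: 0.0
```

```bash
python3 - <<'E'
from h import *
p=env.get_image("wrist");o=st();print(o["position"],o["ft_force"])
for n in("chuck","chuck_nose"):
    for d in env.tip_of(n,p)[:2]:print(n,np.round(d["location"],1),round(d["p"],2),atz(p,d["location"],.023).round(4))
cv2.imwrite("pics/w4.png",p["color"][100:480])
E
```

```text
[0.5377283  0.28090089 0.00996584] [-0.9654711  -0.31214445  1.074354  ]
chuck [325.6 413.9] 0.79 [0.5512 0.2464 0.023 ]
chuck_nose [328.2 236. ] 0.65 [0.522  0.3153 0.023 ]
```

View pics/w4.png

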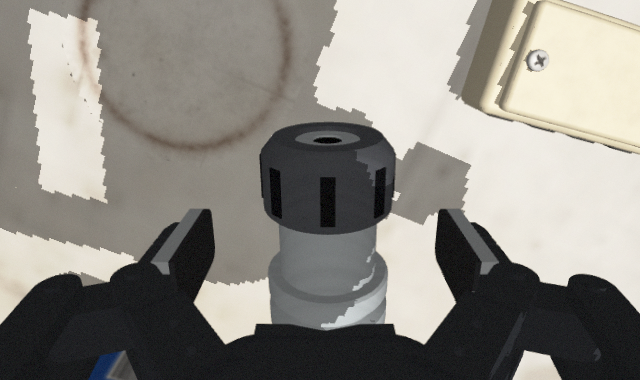

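The chuck sits centred between the pads at column 328, with the waist in line. I close and lift.

Request:
arm_command([
  {"rx": 0, "ry": 0, "rz": 0, "dx": 0, "dy": 0, "dz": 0, "fingers": 0.02},
  {"rx": 0, "ry": 0, "rz": 0, "dx": 0, "dy": 0, "dz": 0, "fingers": 0.02},
  {"rx": 0, "ry": 0, "rz": 0, "dx": 0, "dy": 0, "dz": 0, "fingers": 0.02},
  {"rx": 0, "ry": 0, "rz": 0, "dx": 0, "dy": 0, "dz": 0, "fingers": 0.02},
  {"rx": 0, "ry": 0, "rz": 0, "dx": 0, "dy": 0, "dz": 0, "fingers": 0.02},
  {"rx": 0, "ry": 0, "rz": 0, "dx": 0, "dy": 0, "dz": 0, "fingers": 0.02},
  {"rx": 0, "ry": 0, "rz": 0, "dx": 0, "dy": 0, "dz": -0.005, "fingers": 0.02},
  {"rx": 0, "ry": 0, "rz": 0, "dx": 0, "dy": 0, "dz": -0.02, "fingers": 0.02},
  {"rx": 0, "ry": 0, "rz": 0, "dx": 0, "dy": 0, "dz": -0.035, "fingers": 0.02},
], squeeze=80)

```text
time_s: 11.85
position: [0.5362, 0.2806, 0.0686]
tool_rot: [[-0.4, 0.916, -0.007], [0.916, 0.4, -0.002], [0.001, -0.007, -1.0]]
ft_force: [1.1, 0.2, -4.7]
grip_width: 0.0338
gripper_force: 80.5
```

Request:
arm_command([
  {"rx": 0, "ry": 0, "rz": 0.055, "dx": 0, "dy": 0, "dz": -0.04, "fingers": 0.02},
  {"rx": 0, "ry": 0, "rz": 0.06, "dx": 0, "dy": 0, "dz": -0.045, "fingers": 0.02},
  {"rx": 0, "ry": 0, "rz": 0, "dx": 0, "dy": 0, "dz": -0.045, "fingers": 0.02},
  {"rx": 0, "ry": 0, "rz": 0, "dx": -0.025, "dy": -0.008, "dz": -0.04, "fingers": 0.02},
  {"rx": 0, "ry": 0, "rz": 0, "dx": -0.043, "dy": -0.015, "dz": -0.01, "fingers": 0.02},
  {"rx": 0, "ry": 0, "rz": 0, "dx": -0.045, "dy": -0.016, "dz": 0, "fingers": 0.02},
  {"rx": 0, "ry": 0, "rz": 0, "dx": -0.045, "dy": -0.016, "dz": 0, "fingers": 0.02},
  {"rx": 0, "ry": 0, "rz": 0, "dx": -0.045, "dy": -0.016, "dz": 0, "fingers": 0.02},
  {"rx": 0, "ry": 0, "rz": 0, "dx": -0.045, "dy": -0.016, "dz": 0, "fingers": 0.02},
  {"rx": 0, "ry": 0, "rz": 0, "dx": -0.045, "dy": -0.016, "dz": 0, "fingers": 0.02},
  {"rx": 0, "ry": 0, "rz": 0, "dx": -0.035, "dy": -0.012, "dz": 0, "fingers": 0.02},
  {"rx": 0, "ry": 0, "rz": 0, "dx": -0.015, "dy": -0.004, "dz": 0, "fingers": 0.02},
])

```text
time_s: 13.05
position: [0.5238, -0.0845, 0.2499]
tool_rot: [[-0.29, 0.957, -0.002], [0.957, 0.29, 0.0], [0.001, -0.002, -1.0]]
ft_force: [0.1, 1.1, -5.6]
grip_width: 0.0337
gripper_force: 80.7
```

```bash
cat > m2.py <<'E'
from fit import *
o=st();print(o["position"],o["time_s"],o["ft_force"],o["grip_width"])
P={n:env.get_image(n) for n in("scene","top","wrist")}
cv2.imwrite("pics/w5.png",P["wrist"]["color"])
for k,p in P.items():
    for n in("chuck","chuck_nose"):
        print(k,n,[(np.round(d["location"],1).tolist(),round(d["p"],2)) for d in env.tip_of(n,p)[:3]])
N=["swing_axis","socket_mouth","rods_end","lever_grip","fixture"];obs=[]
for k,p in P.items():
    for n in N:
        for d in env.tip_of(n,p)[:1]:
            if d["p"]>.4: obs.append((p,n,np.array(d["location"]),1))
x,r=fit(obs,[.56,-.2039,1.865,0.0]);print(x.round(4),np.degrees(x[2:]).round(1))
for (p,n,u,w),i in zip(obs,r):print(p["shot"],u.round(0),i)
R=np.array(o["tool_rot"]);pp=np.array(o["position"]);a=1.865
c=pp+R[:,0]*-.037+R[:,2]*-.013
print("chuck origin expected",c,"tool yaw",np.degrees(np.arctan2(R[1,0],R[0,0])))
for k in P: print(k,proj(P[k],c).round(1),proj(P[k],c+.076*R[:,0]).round(1))
E
python3 m2.py
```

```text
[ 0.52377419 -0.08448149  0.24988888] 13.05 [ 0.11864088  1.10003741 -5.64258814] 0.03368356766278903
scene chuck [([315.2, 380.2], 0.71), ([392.8, 163.8], 0.61)]
scene chuck_nose [([342.1, 354.5], 0.84), ([377.5, 174.2], 0.73), ([313.4, 325.7], 0.56)]
top chuck [([245.6, 316.2], 0.61), ([406.2, 236.8], 0.42)]
top chuck_nose [([280.6, 316.1], 0.6), ([406.1, 233.0], 0.44)]
wrist chuck [([323.2, 407.8], 0.63)]
wrist chuck_nose [([326.7, 235.3], 0.65)]
[ 0.5611 -0.2038  1.8671  0.0343] [107.   2.]
22 [397. 216.] ('swing_axis', [0.7, -2.9])
22 [395. 218.] ('socket_mouth', [-0.1, -0.9])
22 [369. 256.] ('rods_end', [1.1, -0.1])
22 [442. 182.] ('lever_grip', [-1.0, 0.2])
22 [396. 238.] ('fixture', [-0.5, 1.1])
23 [457. 228.] ('swing_axis', [0.8, -0.1])
23 [450. 229.] ('socket_mouth', [0.5, 2.3])
23 [383. 254.] ('rods_end', [0.4, -0.3])
23 [450. 235.] ('fixture', [-1.3, -0.5])
24 [326. 155.] ('rods_end', [0.3, -0.4])
chuck origin expected [ 0.5345158  -0.11989994  0.2628562 ] tool yaw 106.82965290305145
scene [391.4 161. ] [378.1 175.6]
top [443.2 226.4] [405.2 239. ]
wrist [324.4 412. ] [324.5 233.5]
```

View pics/w5.png

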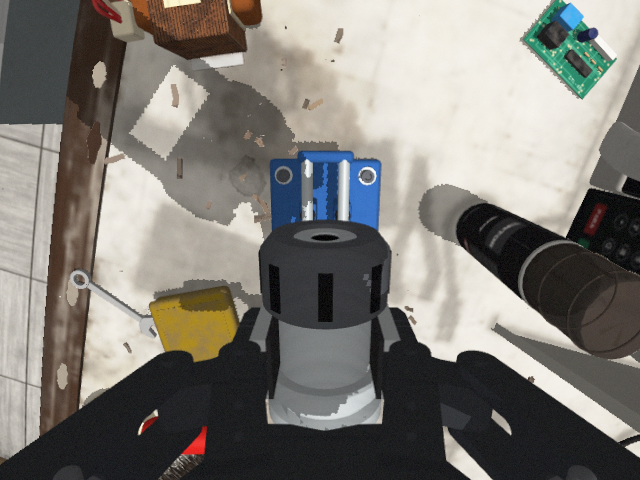

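The wrist view shows the rods centred at columns 308 and 344, with the chuck at column 326 in line with them; the tie bar is at row 155. I lower the chuck.

Request:
arm_command([
  {"rx": 0, "ry": 0, "rz": 0, "dx": 0, "dy": 0.001, "dz": 0.03, "fingers": 0.02},
  {"rx": 0, "ry": 0, "rz": 0, "dx": 0, "dy": 0, "dz": 0.04, "fingers": 0.02},
  {"rx": 0, "ry": 0, "rz": 0, "dx": 0, "dy": 0, "dz": 0.04, "fingers": 0.02},
  {"rx": 0, "ry": 0, "rz": 0, "dx": 0, "dy": 0, "dz": 0.035, "fingers": 0.02},
  {"rx": 0, "ry": 0, "rz": 0, "dx": 0, "dy": 0, "dz": 0.02, "fingers": 0.02},
  {"rx": 0, "ry": 0, "rz": 0, "dx": 0, "dy": 0, "dz": 0.01, "fingers": 0.02},
  {"rx": 0, "ry": 0, "rz": 0, "dx": 0, "dy": 0, "dz": 0, "fingers": 0.02},
])

```text
time_s: 14.95
position: [0.5254, -0.0813, 0.0749]
tool_rot: [[-0.293, 0.956, -0.002], [0.956, 0.293, 0.001], [0.001, -0.001, -1.0]]
ft_force: [-1.2, 0.6, -4.3]
grip_width: 0.0331
gripper_force: 80.6
```

Request:
arm_command([
  {"rx": 0, "ry": 0, "rz": 0, "dx": -0.006, "dy": 0, "dz": 0, "fingers": 0.02},
  {"rx": 0, "ry": 0, "rz": 0, "dx": 0, "dy": 0, "dz": 0.004, "fingers": 0.02},
  {"rx": 0, "ry": 0, "rz": 0, "dx": 0, "dy": 0, "dz": 0.003, "fingers": 0.02},
  {"rx": 0, "ry": 0, "rz": 0, "dx": 0, "dy": 0, "dz": 0, "fingers": 0.02},
])

```text
time_s: 15.35
position: [0.5279, -0.0875, 0.0699]
tool_rot: [[-0.293, 0.956, 0.002], [0.956, 0.293, -0.001], [-0.002, 0.002, -1.0]]
ft_force: [-0.9, -1.5, 2.4]
grip_width: 0.0339
gripper_force: 81.6
```

Request:
arm_command([
  {"rx": 0, "ry": 0, "rz": 0, "dx": 0, "dy": 0, "dz": 0.001, "fingers": 0.02},
  {"rx": 0, "ry": 0, "rz": 0, "dx": -0.008, "dy": 0, "dz": 0, "fingers": 0.02},
  {"rx": 0, "ry": 0, "rz": 0, "dx": -0.01, "dy": 0, "dz": 0, "fingers": 0.02},
  {"rx": 0, "ry": 0, "rz": 0, "dx": -0.01, "dy": 0, "dz": 0, "fingers": 0.02},
  {"rx": 0, "ry": 0, "rz": 0, "dx": -0.01, "dy": 0, "dz": 0, "fingers": 0.02},
], squeeze=25)

```text
time_s: 15.85
position: [0.5359, -0.1219, 0.0685]
tool_rot: [[-0.293, 0.956, -0.006], [0.956, 0.293, 0.003], [0.005, -0.005, -1.0]]
ft_force: [-15.6, 7.7, 13.7]
grip_width: 0.0338
gripper_force: 82.9
```

Request:
arm_command([
  {"rx": 0, "ry": 0, "rz": 0, "dx": 0, "dy": -0.0015, "dz": -0.001, "fingers": 0.02},
  {"rx": 0, "ry": 0, "rz": 0, "dx": 0, "dy": 0, "dz": 0, "fingers": 0.02},
  {"rx": 0, "ry": 0, "rz": 0, "dx": -0.008, "dy": 0, "dz": 0, "fingers": 0.02},
  {"rx": 0, "ry": 0, "rz": 0, "dx": -0.008, "dy": 0, "dz": 0, "fingers": 0.02},
], squeeze=25)

```text
time_s: 16.25
position: [0.5408, -0.1383, 0.0688]
tool_rot: [[-0.293, 0.956, -0.002], [0.956, 0.293, 0.002], [0.002, -0.002, -1.0]]
ft_force: [-7.4, 4.2, 4.2]
grip_width: 0.0339
gripper_force: 81.3
```

Request:
arm_command([
  {"rx": 0, "ry": 0, "rz": 0, "dx": -0.003, "dy": -0.0008, "dz": -0.0005, "fingers": 0.022},
  {"rx": 0, "ry": 0, "rz": 0, "dx": -0.003, "dy": 0, "dz": 0, "fingers": 0.022},
  {"rx": 0, "ry": 0, "rz": 0, "dx": -0.002, "dy": 0, "dz": 0, "fingers": 0.022},
  {"rx": 0, "ry": 0, "rz": 0, "dx": 0, "dy": 0, "dz": 0, "fingers": 0.022},
], squeeze=25)

```text
time_s: 16.65
position: [0.543, -0.147, 0.0688]
tool_rot: [[-0.292, 0.956, -0.001], [0.956, 0.292, 0.0], [0.001, -0.001, -1.0]]
ft_force: [-3.0, 0.1, -3.7]
grip_width: 0.0335
gripper_force: 80.9
```

Request:
arm_command([
  {"rx": 0, "ry": 0, "rz": 0, "dx": -0.002, "dy": 0, "dz": 0, "fingers": 0.022},
  {"rx": 0, "ry": 0, "rz": 0, "dx": -0.002, "dy": 0, "dz": 0, "fingers": 0.022},
  {"rx": 0, "ry": 0, "rz": 0, "dx": 0, "dy": 0, "dz": 0, "fingers": 0.022},
])

```text
time_s: 16.95
position: [0.5437, -0.1501, 0.0688]
tool_rot: [[-0.292, 0.956, -0.002], [0.956, 0.292, 0.002], [0.002, -0.002, -1.0]]
ft_force: [-6.0, 2.5, -2.6]
grip_width: 0.0334
gripper_force: 81.2
```

Request:
arm_command([
  {"rx": 0, "ry": 0, "rz": 0, "dx": -0.002, "dy": -0.0005, "dz": 0, "fingers": 0.022},
  {"rx": 0, "ry": 0, "rz": 0, "dx": -0.002, "dy": 0, "dz": 0, "fingers": 0.022},
  {"rx": 0, "ry": 0, "rz": 0, "dx": 0, "dy": 0, "dz": 0, "fingers": 0.022},
])

```text
time_s: 17.25
position: [0.5437, -0.1508, 0.0688]
tool_rot: [[-0.293, 0.956, -0.004], [0.956, 0.293, 0.008], [0.008, -0.002, -1.0]]
ft_force: [-6.8, 20.0, 3.4]
grip_width: 0.0333
gripper_force: 81.9
```

Request:
arm_command([
  {"rx": 0, "ry": 0, "rz": 0, "dx": 0.002, "dy": 0, "dz": 0, "fingers": 0.07},
  {"rx": 0, "ry": 0, "rz": 0, "dx": 0, "dy": 0, "dz": 0, "fingers": 0.07},
  {"rx": 0, "ry": 0, "rz": 0, "dx": 0.004, "dy": 0, "dz": 0, "fingers": 0.07},
  {"rx": 0, "ry": 0, "rz": 0, "dx": 0, "dy": 0, "dz": -0.03, "fingers": 0.07},
  {"rx": 0, "ry": 0, "rz": 0, "dx": 0.01, "dy": 0, "dz": -0.04, "fingers": 0.07},
  {"rx": 0, "ry": 0, "rz": 0, "dx": 0.03, "dy": 0, "dz": -0.035, "fingers": 0},
  {"rx": 0, "ry": 0, "rz": 0, "dx": 0.04, "dy": 0, "dz": -0.03, "fingers": 0},
  {"rx": 0, "ry": 0, "rz": 0, "dx": 0.015, "dy": 0, "dz": 0, "fingers": 0},
])

```text
time_s: 18.05
position: [0.5164, -0.0565, 0.2085]
tool_rot: [[-0.294, 0.956, 0.008], [0.956, 0.294, -0.003], [-0.005, 0.007, -1.0]]
ft_force: [-0.4, -0.8, 0.1]
grip_width: 0.0264
gripper_force: 0.0
```

```bash
python3 - <<'E'
from fit import *
o=st();print(o["position"],o["time_s"],o["ft_force"],o["grip_width"])
P={n:env.get_image(n) for n in("scene","top","wrist")}
obs={}
N=["swing_axis","socket_mouth","rods_end","lever_grip","fixture","chuck","chuck_nose"];ob=[];C=[]
for k,p in P.items():
    for n in N:
        for d in env.tip_of(n,p)[:3]:
            u=np.array(d["location"]);
            if n[:5]=="chuck":
                if np.linalg.norm(u-proj(p,[.55,-.16,.08]))<90: print(k,n,u.round(1),round(d["p"],2));C.append((p,n,u))
            elif d["p"]>.4 : ob.append((p,n,u,1));break
x,r=fit(ob,[.56,-.2039,1.865,0.0]);print(x.round(4),np.degrees(x[2:]).round(1))
for (p,n,u,w),i in zip(ob,r):print(p["shot"],u.round(0),i)
for n in("chuck","chuck_nose"):
    c=[(p,u) for p,m,u in C if m==n]
    if len(c)>1: print(n,tri(c))
m=model(x,"socket_mouth");e=np.array([np.cos(x[2]),np.sin(x[2]),0])
print("mouth",m,"nose expected",m+.076*e,[proj(p,m+.076*e).round(1) for p in P.values()])
a=P["wrist"]["color"];b=P["scene"]["color"][150:270,340:470]
cv2.imwrite("pics/v6.png",np.hstack([cv2.resize(a,(480,360)),cv2.resize(b,(320,360))]))
E
```

```text
[ 0.51638776 -0.05648198  0.2084771 ] 18.05 [-0.36891058 -0.76050393  0.12343413] 0.026351646418821574
scene chuck [396.6 216.1] 0.65
scene chuck_nose [385.6 230.1] 0.82
wrist chuck [322.8 392. ] 0.76
wrist chuck_nose [321.3 309.1] 0.89
[ 0.5556 -0.1815  1.7973 -0.6193] [103.  -35.5]
25 [396. 217.] ('socket_mouth', [-4.4, 7.0])
25 [369. 258.] ('rods_end', [-1.4, 26.4])
25 [443. 184.] ('lever_grip', [-20.0, 27.3])
25 [396. 238.] ('fixture', [-4.4, 5.5])
27 [323. 409.] ('swing_axis', [4.2, -22.1])
27 [494. 266.] ('socket_mouth', [-165.3, 96.5])
27 [328. 199.] ('rods_end', [7.6, 3.5])
27 [192. 362.] ('lever_grip', [-26.9, 1.0])
chuck (array([ 0.55270461, -0.18584202,  0.0828247 ]), [0.5, 0.5])
chuck_nose (array([ 0.5285757 , -0.11119762,  0.08837605]), [0.5, 0.5])
mouth [ 0.5519319  -0.16566274  0.06839122] nose expected [ 0.53486339 -0.09160421  0.06839122] [array([377.5, 239.4]), array([408.7, 241.8]), array([335.9, 278.3])]
```

View pics/v6.png

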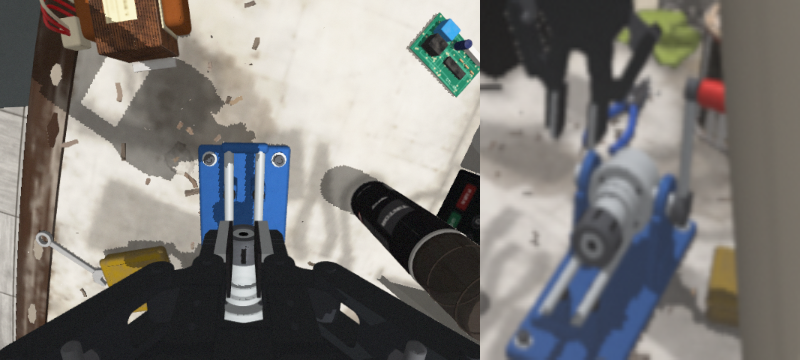

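The earlier fit puts the mouth at (.5547,-.1847), and the chuck origin now measures (.5527,-.1858). The view shows the taper in the collar. As a check I press the nose with the closed fingers.

Request:
arm_command([
  {"rx": 0, "ry": 0, "rz": 0, "dx": 0, "dy": 0, "dz": 0.04, "fingers": 0},
  {"rx": 0, "ry": 0, "rz": 0, "dx": 0, "dy": 0, "dz": 0.04, "fingers": 0},
  {"rx": 0, "ry": 0, "rz": 0, "dx": 0, "dy": 0, "dz": 0.035, "fingers": 0},
  {"rx": 0, "ry": 0, "rz": 0, "dx": -0.01, "dy": 0, "dz": 0.018, "fingers": 0},
  {"rx": 0, "ry": 0, "rz": 0, "dx": -0.02, "dy": 0, "dz": 0, "fingers": 0},
  {"rx": 0, "ry": 0, "rz": 0, "dx": -0.008, "dy": 0, "dz": 0, "fingers": 0},
  {"rx": 0, "ry": 0, "rz": 0, "dx": -0.005, "dy": 0, "dz": 0, "fingers": 0},
  {"rx": 0, "ry": 0, "rz": 0, "dx": -0.004, "dy": 0, "dz": 0, "fingers": 0},
])

```text
time_s: 20.05
position: [0.5295, -0.1033, 0.0716]
tool_rot: [[-0.293, 0.956, 0.001], [0.956, 0.293, -0.0], [-0.0, 0.001, -1.0]]
ft_force: [0.1, 0.5, -0.3]
grip_width: 0.0003
gripper_force: 0.0
```

Request:
arm_command([
  {"rx": 0, "ry": 0, "rz": 0, "dx": -0.003, "dy": 0, "dz": 0, "fingers": 0},
  {"rx": 0, "ry": 0, "rz": 0, "dx": -0.003, "dy": 0, "dz": 0, "fingers": 0},
  {"rx": 0, "ry": 0, "rz": 0, "dx": 0, "dy": 0, "dz": 0, "fingers": 0},
])

```text
time_s: 20.35
position: [0.5294, -0.1037, 0.0715]
tool_rot: [[-0.293, 0.956, -0.004], [0.956, 0.293, 0.009], [0.01, -0.001, -1.0]]
ft_force: [-3.7, 25.9, 9.1]
grip_width: -0.0001
gripper_force: 12.8
```

Home: 25 N with no movement. Back off, rise and go to the lever.

Request:
arm_command([
  {"rx": 0, "ry": 0, "rz": 0, "dx": 0.012, "dy": 0, "dz": 0, "fingers": 0},
  {"rx": 0, "ry": 0, "rz": 0, "dx": 0, "dy": 0, "dz": -0.045, "fingers": 0},
  {"rx": 0, "ry": 0, "rz": 0.14, "dx": 0, "dy": 0, "dz": -0.048, "fingers": 0},
  {"rx": 0, "ry": 0, "rz": 0.145, "dx": 0, "dy": 0, "dz": -0.048, "fingers": 0},
  {"rx": 0, "ry": 0, "rz": 0.145, "dx": 0, "dy": 0, "dz": -0.048, "fingers": 0.03},
  {"rx": 0, "ry": 0, "rz": 0.145, "dx": 0, "dy": 0, "dz": -0.04, "fingers": 0.085},
  {"rx": 0, "ry": 0, "rz": 0.145, "dx": 0, "dy": 0, "dz": 0, "fingers": 0.085},
  {"rx": 0, "ry": 0, "rz": 0.145, "dx": 0, "dy": 0, "dz": 0, "fingers": 0.085},
  {"rx": 0, "ry": 0, "rz": 0.145, "dx": 0, "dy": 0, "dz": 0, "fingers": 0.085},
  {"rx": 0, "ry": 0, "rz": 0.145, "dx": 0, "dy": 0, "dz": 0, "fingers": 0.085},
  {"rx": 0, "ry": 0, "rz": 0.145, "dx": 0, "dy": 0, "dz": 0, "fingers": 0.085},
  {"rx": 0, "ry": 0, "rz": 0.145, "dx": 0, "dy": 0, "dz": 0, "fingers": 0.085},
])

```text
time_s: 21.55
position: [0.5274, -0.0971, 0.3004]
tool_rot: [[0.914, 0.405, 0.0], [0.405, -0.914, -0.0], [0.0, 0.0, -1.0]]
ft_force: [0.6, 0.1, 0.7]
grip_width: 0.0848
gripper_force: 0.0
```

```bash
python3 - <<'E'
from fit import *
print(st()["position"],np.round(st()["q"],1))
g=model([.5605,-.2038,1.8675,0],"lever_grip");print(g)
goal([g[0]-.002,g[1],.183],[np.cos(1.8675),np.sin(1.8675)])
s=env.get_image("scene");w=env.get_image("wrist")
for p in(s,w):
    print(proj(p,g).round(1),[(np.round(d["location"],1),round(d["p"],2)) for d in env.tip_of("lever_grip",p)[:2]],proj(p,[.5547,-.1847,.08]).round(1),[(np.round(d["location"],1),round(d["p"],2)) for d in env.tip_of("chuck",p)[:3]])
E
```

```text
[ 0.52736523 -0.09705156  0.30039354] [-23.1  18.1  68.6  -0.   93.3  43. ]
[ 0.46576429 -0.22228251  0.19456239]
shift in tool axes now [-0.1089  0.0887  0.1174] | after turn [-0.0974  0.1012  0.1174] | rotvec [ 0.0005 -0.0002  0.1204]
[440.5 182.9] [(array([440.7, 180.5]), 0.77), (array([207.6, 351.1]), 0.54)] [395.4 217. ] [(array([396. , 215.4]), 0.83), (array([316.2, 379.3]), 0.57)]
[442.6 374.3] [(array([444.2, 375.5]), 0.84), (array([422.1, 204.6]), 0.15)] [418.6 217.2] [(array([419.1, 219.8]), 0.61)]
```

Request:
arm_command([
  {"rx": 0, "ry": 0, "rz": 0.12, "dx": -0.01, "dy": 0.01, "dz": 0, "fingers": 0.085},
  {"rx": 0, "ry": 0, "rz": 0, "dx": -0.03, "dy": 0.03, "dz": 0, "fingers": 0.085},
  {"rx": 0, "ry": 0, "rz": 0, "dx": -0.03, "dy": 0.032, "dz": 0, "fingers": 0.085},
  {"rx": 0, "ry": 0, "rz": 0, "dx": -0.027, "dy": 0.029, "dz": 0.015, "fingers": 0.085},
  {"rx": 0, "ry": 0, "rz": 0, "dx": 0, "dy": 0, "dz": 0.04, "fingers": 0.085},
  {"rx": 0, "ry": 0, "rz": 0, "dx": 0, "dy": 0, "dz": 0.04, "fingers": 0.085},
  {"rx": 0, "ry": 0, "rz": 0, "dx": 0, "dy": 0, "dz": 0.022, "fingers": 0.085},
  {"rx": 0, "ry": 0, "rz": 0, "dx": 0, "dy": 0, "dz": 0, "fingers": 0.01},
  {"rx": 0, "ry": 0, "rz": 0, "dx": 0, "dy": 0, "dz": 0, "fingers": 0.01},
  {"rx": 0, "ry": 0, "rz": 0, "dx": 0, "dy": 0, "dz": 0, "fingers": 0.01},
  {"rx": 0, "ry": 0, "rz": 0, "dx": 0, "dy": 0, "dz": 0, "fingers": 0.01},
  {"rx": 0, "ry": 0, "rz": 0, "dx": 0, "dy": 0, "dz": 0, "fingers": 0.01},
], squeeze=30)

```text
time_s: 23.05
position: [0.467, -0.2233, 0.1844]
tool_rot: [[0.954, 0.298, 0.002], [0.298, -0.954, -0.001], [0.001, 0.001, -1.0]]
ft_force: [-1.1, 2.5, 6.0]
grip_width: 0.0208
gripper_force: 29.3
```

Request:
arm_command([
  {"rx": 0, "ry": 0, "rz": 0, "dx": 0, "dy": 0.01, "dz": -0.0004, "fingers": 0.01},
  {"rx": 0, "ry": 0, "rz": 0, "dx": 0, "dy": 0.01, "dz": 0.0004, "fingers": 0.01},
  {"rx": 0, "ry": 0, "rz": 0, "dx": 0, "dy": 0.01, "dz": 0.0013, "fingers": 0.01},
  {"rx": 0, "ry": 0, "rz": 0, "dx": 0, "dy": 0.0098, "dz": 0.0022, "fingers": 0.01},
  {"rx": 0, "ry": 0, "rz": 0, "dx": 0, "dy": 0.0095, "dz": 0.003, "fingers": 0.01},
  {"rx": 0, "ry": 0, "rz": 0, "dx": 0, "dy": 0.0093, "dz": 0.0039, "fingers": 0.01},
])

```text
time_s: 23.65
position: [0.4837, -0.2777, 0.1734]
tool_rot: [[0.954, 0.299, -0.001], [0.299, -0.954, 0.004], [-0.0, -0.004, -1.0]]
ft_force: [-4.5, 12.2, 2.9]
grip_width: 0.0209
gripper_force: 31.2
```

Request:
arm_command([
  {"rx": 0, "ry": 0, "rz": 0, "dx": 0, "dy": 0.0089, "dz": 0.0046, "fingers": 0.01},
  {"rx": 0, "ry": 0, "rz": 0, "dx": 0, "dy": 0.0085, "dz": 0.0054, "fingers": 0.01},
  {"rx": 0, "ry": 0, "rz": 0, "dx": 0, "dy": 0.0079, "dz": 0.0061, "fingers": 0.01},
  {"rx": 0, "ry": 0, "rz": 0, "dx": 0, "dy": 0.0074, "dz": 0.0068, "fingers": 0.01},
  {"rx": 0, "ry": 0, "rz": 0, "dx": 0, "dy": 0.0068, "dz": 0.0074, "fingers": 0.01},
  {"rx": 0, "ry": 0, "rz": 0, "dx": 0, "dy": 0.0061, "dz": 0.0079, "fingers": 0.01},
])

```text
time_s: 24.25
position: [0.4974, -0.3215, 0.135]
tool_rot: [[0.954, 0.298, -0.001], [0.298, -0.954, 0.003], [-0.0, -0.004, -1.0]]
ft_force: [-3.3, 8.0, 8.9]
grip_width: 0.0203
gripper_force: 32.0
```

Request:
arm_command([
  {"rx": 0, "ry": 0, "rz": 0, "dx": 0, "dy": 0.0054, "dz": 0.0085, "fingers": 0.01},
  {"rx": 0, "ry": 0, "rz": 0, "dx": 0, "dy": 0.0046, "dz": 0.0089, "fingers": 0.01},
  {"rx": 0, "ry": 0, "rz": 0, "dx": 0, "dy": 0.0039, "dz": 0.0093, "fingers": 0.01},
  {"rx": 0, "ry": 0, "rz": 0, "dx": 0, "dy": 0.003, "dz": 0.0095, "fingers": 0.01},
  {"rx": 0, "ry": 0, "rz": 0, "dx": 0, "dy": 0.0022, "dz": 0.0098, "fingers": 0.01},
  {"rx": 0, "ry": 0, "rz": 0, "dx": 0, "dy": 0.0013, "dz": 0.0095, "fingers": 0.01},
])

```text
time_s: 24.85
position: [0.5034, -0.3411, 0.0794]
tool_rot: [[0.954, 0.298, -0.001], [0.298, -0.954, 0.003], [-0.0, -0.003, -1.0]]
ft_force: [-4.1, 8.3, 8.2]
grip_width: 0.0209
gripper_force: 33.6
```

Request:
arm_command([
  {"rx": 0, "ry": 0, "rz": 0, "dx": 0, "dy": 0.0005, "dz": 0.004, "fingers": 0.01},
  {"rx": 0, "ry": 0, "rz": 0, "dx": 0, "dy": 0, "dz": 0.002, "fingers": 0.01},
  {"rx": 0, "ry": 0, "rz": 0, "dx": 0, "dy": 0, "dz": 0, "fingers": 0.01},
])

```text
time_s: 25.15
position: [0.5036, -0.3415, 0.0754]
tool_rot: [[0.954, 0.299, -0.001], [0.299, -0.954, 0.002], [-0.0, -0.002, -1.0]]
ft_force: [-8.2, 10.0, 19.1]
grip_width: 0.0214
gripper_force: 35.1
```

Request:
arm_command([
  {"rx": 0, "ry": 0, "rz": 0, "dx": 0, "dy": 0, "dz": 0.003, "fingers": 0.01},
  {"rx": 0, "ry": 0, "rz": 0, "dx": 0, "dy": 0, "dz": 0.002, "fingers": 0.01},
  {"rx": 0, "ry": 0, "rz": 0, "dx": 0, "dy": 0, "dz": 0, "fingers": 0.01},
])

```text
time_s: 25.45
position: [0.5043, -0.3414, 0.0735]
tool_rot: [[0.954, 0.299, 0.002], [0.299, -0.954, -0.0], [0.002, 0.001, -1.0]]
ft_force: [-11.1, 17.9, 40.5]
grip_width: 0.0205
gripper_force: 38.7
```

Request:
arm_command([
  {"rx": 0, "ry": 0, "rz": 0, "dx": 0, "dy": -0.001, "dz": -0.003, "fingers": 0.01},
  {"rx": 0, "ry": 0, "rz": 0, "dx": 0, "dy": 0, "dz": 0, "fingers": 0.06},
  {"rx": 0, "ry": 0, "rz": 0, "dx": 0, "dy": 0, "dz": 0, "fingers": 0.07},
  {"rx": 0, "ry": 0, "rz": 0, "dx": 0, "dy": 0, "dz": 0, "fingers": 0.07},
  {"rx": 0, "ry": 0, "rz": 0, "dx": -0.005, "dy": 0, "dz": -0.03, "fingers": 0.07},
  {"rx": 0, "ry": 0, "rz": 0, "dx": -0.01, "dy": 0, "dz": -0.04, "fingers": 0.07},
  {"rx": 0, "ry": 0, "rz": 0, "dx": -0.02, "dy": 0.02, "dz": -0.045, "fingers": 0.07},
  {"rx": 0, "ry": 0, "rz": 0, "dx": -0.02, "dy": 0.02, "dz": -0.045, "fingers": 0.07},
  {"rx": 0, "ry": 0, "rz": 0, "dx": -0.02, "dy": 0.02, "dz": -0.045, "fingers": 0.07},
  {"rx": 0, "ry": 0, "rz": 0, "dx": -0.02, "dy": 0.02, "dz": -0.03, "fingers": 0.07},
  {"rx": 0, "ry": 0, "rz": 0, "dx": 0, "dy": 0, "dz": 0, "fingers": 0.07},
])

```text
time_s: 26.55
position: [0.4381, -0.4458, 0.3017]
tool_rot: [[0.956, 0.295, 0.004], [0.295, -0.956, -0.007], [0.001, 0.008, -1.0]]
ft_force: [0.1, -0.1, 0.8]
grip_width: 0.0704
gripper_force: 0.0
```

```bash
python3 - <<'E'
from fit import *
o=st();print(o["position"],o["time_s"])
P={n:env.get_image(n) for n in("scene","top","wrist")}
q=[.5605,-.2038,1.8675,np.pi/2]
ob=[]
for k,p in P.items():
    for n in("rods_end","lever_grip","socket_mouth","swing_axis","chuck","chuck_nose"):
        D=env.tip_of(n,p)
        ref=np.array([.5605,-.2038,.1 if n=="chuck" else .176]) if n[:5]=="chuck" else model(q,n)
        e=proj(p,ref);D=[d for d in D if np.linalg.norm(np.array(d["location"])-e)<40]
        if D:
            print(k,n,e.round(1),np.round(D[0]["location"],1),round(D[0]["p"],2))
            if n[:5]!="chuck": ob.append((p,n,np.array(D[0]["location"]),1))
f=lambda a:np.concatenate([proj(p,model([*q[:3],a[0]],n))-u for p,n,u,w in ob])
r=least_squares(f,[1.5],loss="soft_l1",f_scale=2);print("swing",r.x)
b=P["scene"]["color"][120:290,330:480];c=P["wrist"]["color"]
cv2.imwrite("pics/v7.png",np.hstack([cv2.resize(b,(400,450)),cv2.resize(c,(400,300))[:] if 0 else cv2.copyMakeBorder(cv2.resize(c,(400,300)),0,150,0,0,0)]))
E
```

```text
[ 0.43808039 -0.44578271  0.30173374] 26.55
scene rods_end [401.4 151.5] [400.5 151.3] 0.84
scene lever_grip [449.  197.9] [450.  198.7] 0.71
scene socket_mouth [398.9 206.4] [398.7 207.1] 0.66
scene swing_axis [398.2 213.2] [397.6 216. ] 0.79
scene chuck [398.9 206.4] [403.1 205.3] 0.88
scene chuck_nose [401.6 179.3] [400.7 175.2] 0.74
top rods_end [473.9 216.1] [473.9 218.4] 0.76
top lever_grip [520.6 251.9] [519.6 254.9] 0.97
top socket_mouth [460.6 227. ] [460. 229.] 0.94
top swing_axis [458.1 228.6] [455.9 228. ] 0.61
top chuck [460.6 227. ] [460.2 230.3] 0.75
top chuck_nose [471.4 220.6] [472.4 218.6] 0.7
wrist lever_grip [235.1 107.8] [236.4 111. ] 0.97
swing [1.57259252]
```

View pics/v7.png

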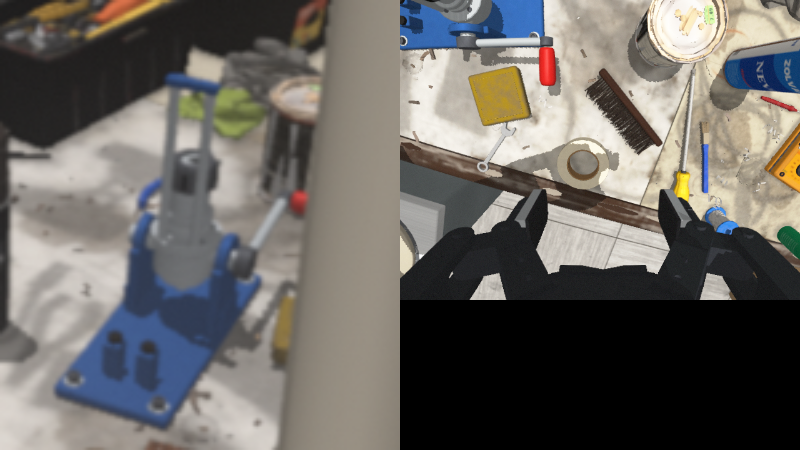

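The head is fully up: swing measures 1.57 and the rods stand vertical. The chuck stands upright in the collar with its dark nut on top, and the robot is clear. I hand it in.

```bash
python3 -c "
from rig import env
print(env.close_job())"
```

```text
the job is handed in; nothing more can be done
None
```

The job is handed in, with no verdict returned: the final pictures show the chuck upright, nose up, in its taper, with the fixture fully up (swing about 1.57 rad); I saw no bystander moved but did not re-measure them.

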